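Clamp a bearing block in the drilling jig

ROBOT

A 6-joint arm with a two-finger parallel gripper is mounted at the origin on the work surface. World frame = base frame: x ahead of the robot, y to its left, z up, the work surface at z = 0. Lengths are in mm, angles in rad, forces in N, time in s.
With the tool pointing down it reaches from about 275 to 1000 mm from the base axis. Payload 8.4 kg.
Tool frame: the origin (TCP) lies on the centre line of the jaws, within the pads' length; the fingertips stand r.tip_reach ahead of it and the grasp point (between the pads) lies 11 mm behind it (r.tip_reach is the distance from the TCP to the fingertips, in mm); z points along the fingers, y is the line along which they close (so a half turn about z gives the same grasp; the last joint's range is limited). The gripper opens to 85 mm and grips with 20 to 120 N. Pads are 22 mm wide; open, the fingers measure 114 mm over their backs; the gripper's body (76 mm by 85 mm) begins 54 mm behind the grasp point. The pads swing forward as they close: fully open they stand 13 mm farther back than shut.
Start: joints at [-1.125, 0.353, 1.633, -0, 1.155, -0.002], TCP at [270.614, -563.379, 239.281] pointing down, gripper open.
Joint ranges: [-2.63, 2.63], [-0.92, 2.1], [0.06, 2.66], [-1.3, 4.44], [0, 2.69], [-3.02, 3.02]. Speed limits (rad/s): [2.22, 2.22, 2.79, 3.14, 3.14, 3.14].

INTERFACE

Orientations are given as [roll, pitch, yaw] about the fixed x, y, z axes, in that order (R = Rz(yaw) Ry(pitch) Rx(roll)).
In Python, from rig import r gives the robot as it stands.
- The arm moves only by the tool carry_out, never from a script. Its argument "targets" is a list of rows, each an object with "dp": the shift along the tool's x, y, z in mm, a list of three; "yaw": the turn about the tool's z in degrees. A call has 1 to 12 rows; each row is the pose to reach, as a shift and turn from the pose commanded when the call began, along the tool's axes at that moment; what a row does not reach only later rows make up. A row lasts 1/8 s, in which the tool goes at most 62.5 mm and 10.7 degrees, less where a joint would pass 70% of its speed; a pose out of reach is approached as far as the arm can. A call with a gripper value outside its range is refused whole. "fingers" is the opening, from -1 (shut) to 1 (fully open), so that 0 is half open, set as the call begins (left out, the last holds). The fingers move at their own pace and stop on an object; "grip_force" is the grip in N (left out, the last holds). Time passes only in rows, so rows that repeat a pose let the fingers close. It gives the time, the measured TCP pose, the force, the opening and the grip force at its end, in the units of the state.
- r.sense(): the state, without advancing time (a new reading comes with each control period).
- r.grab_frame(name): name is "scene" or "top"; returns the picture (420x560x3 uint8, red, green, blue); there is no depth.
- r.get_calibration(name): a dict with "fx", "fy", "cx", "cy" (pixels), "rvec" (rotation vector, rad) and "tvec" (3), from world to camera coordinates, as OpenCV has them. Camera axes: x right, y down, z forward; pixel columns grow to the right and rows downward; lengths in mm; the calibration is good to about 2 mm. A picture is of the moment at which its call begins. get_calibration takes no time and is no camera call.
- r.sign_off(): hands the job in; it is judged then, once.
The state is a dict: "clock": time; "qpos": joint angles; "qvel": joint speeds; "joint_efforts": joint torques, N m; "eef_pos": TCP position; "tcp_rot": TCP orientation; "contact_force": force on the tool from outside, world axes, zero at the start; "wrist_torque": the same for the moment, N m; "opening": opening from 0.0 (shut) to 1.0 (fully open); "grasp_force": force on a finger pad.
Only numpy, scipy, OpenCV 4.12 (cv2) and the standard library are available. Lean on these libraries where they do the work, as an engineer would, in place of code of your own. Each camera call takes 0.05 s, during which the arm holds its last target. There are 200 camera calls.

TASK

Get the aluminium bearing block ready for drilling: set it flat in the drilling jig, lengthwise between the cam and the fence, and slide it up against the end stop. Then swing the cam lever round until the cam bites and the lever comes up firm, so that the block stays held tight; tighten it by feel with a moderate push, do not force it. Leave the other things on the bench alone.

Things in the scene. Friction and masses are not known exactly. Their poses are not given: they have to be found in the camera images.
- jig: Drilling jig fixed to the bench: pale birch plywood board 15 thick (mm), x -90 to 130, y -115 to 145. Origin on its underside, right below the lever's pivot; z up. On it stand the cam lever, the steel end stop and, facing the cam, the aluminium fence: a bar along y (-90 to 60), 14 high, whose face looks to -x. It is adjustable: the face is at x = 68 to 73, not measured. Lugs and screws behind it, to 29 high.
- end_stop (a point): Foot of the end stop's face, on the board's top, at jig x 49, y 47, z 15; axes as the jig's. The stop is a steel bar, 34 wide (x), 16 thick, 14 high; its face looks to the jig's -y. The block lies between cam and fence, its length along the jig's y, one end against this face; its centre is then 45 short of it in y.
- cam_lever: Steel lever with an eccentric cam on a vertical pivot (origin on the axis, 18 above the bench). Its +y points from pivot to grip; at the open stop that is the jig's +y; it starts within 15 degrees of it. It clamps turning counter-clockwise from above, grip going to the jig's -x side. Cam: 44 disc, 12 thick, 7 off-centre, reaching jig x 18 when open. Bar 14 wide, top 28 above the bench. Stays where left.
- lever_grip (a point): Middle of the lever's upright black grip, 24 diameter, 28 to 78 above the bench; this point is 100 from the pivot, 53 up. The free lever takes about 4 N here. The cam bites 60 to 110 degrees from the open stop, depending on the fence, and is then stiff like an end stop (30 N within some 5 mm). Right tightness: 12 to 18 N of push here; over 30 N overstrains it.
- block_center (a point): Centre, 26 above the underside, of the loose cast aluminium bearing block, about 0.36 kg: 45 wide (x), 90 long (y), 52 high (z). Flange 16 high over the full length; the hump on it is 50 long with an arched top and flat side faces 45 apart (x), to be gripped above the flange, clear of the jig's low parts. Either end may go to the end stop.
- block: The same bearing block; origin in the middle of its underside, axes as above.
- hex_key: Bystander: L-shaped steel hex key, 70 x 22, 6 thick, lying on the jig's board near its -y edge.
- screwdriver: Bystander: screwdriver, 200 long, lying. Origin under its middle.
- wrench: Bystander: steel spanner, 180 long, lying flat. Origin under its middle.
- tape: Bystander: tape measure, 65 x 65 x 35. Origin under its middle.
- mug: Bystander: white mug, 82 diameter, 95 high. Origin under its middle.
- oil_can: Bystander: grey plastic oil bottle, 60 diameter, 160 high. Origin under its middle.
- screw_tray: Bystander: open grey tray, 110 x 170 x 35. Origin under its middle.
- offcut: Bystander: pine offcut, 190 x 44 x 44. Origin under its middle.
Not all that is in view belongs to the job. Of the things shaped like the block, the aluminium one is meant.

How it is judged:
By the outcome, as a careful person would: the job done as asked, in the order asked, and still so for the second after the job is handed in, with the robot touching nothing.
It also fails if it takes over 70 s, if anything falls off the work surface, if the arm or the gripper's body presses on something with over 40 N, if the wrist force passes 120 N, or if a joint passes its speed limit or range.

## Working session

There is one attempt and no reset: what is moved stays moved. The work goes in short steps, Python scripts to look and compute and a tool call to move; the robot and the scene stay as the last step left them, time stands still between calls to the robot, and variables do not carry over. Pictures are saved under pics/ and viewed, at most 10 in all, crops included, and the job is handed in when it is done.

Besides the shell and the picture viewer there is one more tool, called after ">>>" in YAML: its name, and indented under it one key for each argument. carry_out: Moves the arm, as the interface text tells. Its arguments: {"type":"object","properties":{"targets":{"type":"array","items":{"type":"object","properties":{"dp":{"type":"array","items":{"type":"number"}},"yaw":{"type":"number"}}}},"fingers":{"type":"number"},"grip_force":{"type":"number"}},"required":["targets"]}

```bash
mkdir -p pics; ls; python3 - <<'E'
from rig import r
import cv2
for n in ("scene","top"):
    im=r.grab_frame(n); cv2.imwrite(f"pics/{n}0.png",cv2.cvtColor(im,cv2.COLOR_RGB2BGR)); print(n,r.get_calibration(n))
print(r.sense(), r.tip_reach)
E
```

```text
pics
scene {'fx': 479.4509471889917, 'fy': 479.4509471889917, 'cx': 285.3716255328213, 'cy': 210.93367264047026, 'rvec': array([ 1.73511633,  1.82943248, -0.71583675]), 'tvec': array([  76.18824659, -334.56812049, 1755.80111691])}
top {'fx': 408.6449698557403, 'fy': 408.6449698557403, 'cx': 283.8633237626445, 'cy': 210.815249963481, 'rvec': array([ 2.20822473, -2.16380335,  0.06810165]), 'tvec': array([ -63.02214853,  556.55255932, 1115.43625361])}
{'clock': 0.1, 'qpos': array([-1.12538742e+00,  3.53583245e-01,  1.63405838e+00, -2.88038305e-06,
        1.15523113e+00, -2.42830551e-03]), 'qvel': array([-0.00036495, -0.00159519, -0.0016148 , -0.00040338, -0.00018657,
       -0.00036427]), 'joint_efforts': array([ 4.49804875e-04, -6.06354260e+01, -3.42818177e+01,  4.24078360e-05,
        3.93813287e-03,  5.49501650e-06]), 'eef_pos': array([ 270.43480384, -562.98848862,  238.63463126]), 'tcp_rot': array([-3.14031255e+00, -4.74748147e-07,  4.47838373e-01]), 'contact_force': array([-0.84129262, -0.43428265, -0.17480812]), 'wrist_torque': array([ 0.02749542,  0.00775959, -0.01157686]), 'grasp_force': 0.0, 'opening': 1.0003893677941251} 8.0
```

View pics/scene0.png

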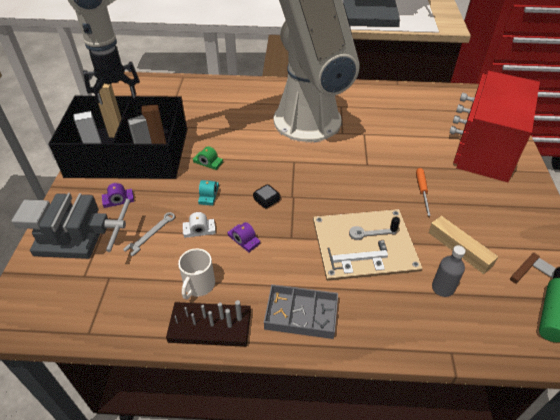

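View pics/top0.png

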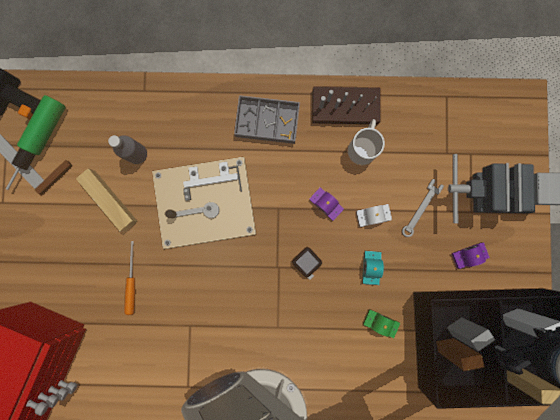

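The two views show five block-shaped things. In the top view they are purple (326,204), bare silver (374,215), teal (373,268), green (381,323) and purple (470,256). Only the bare silver one fits "cast aluminium". The jig is near (204,202), with the pivot at (211,210) and the grip at (170,213). I'll confirm this with an enlarged crop and measure.

```bash
cat > h.py <<'E'
from rig import r
import numpy as np, cv2
def cal(n):
    c=r.get_calibration(n); K=np.array([[c["fx"],0,c["cx"]],[0,c["fy"],c["cy"]],[0,0,1.]])
    return K,cv2.Rodrigues(c["rvec"])[0],np.array(c["tvec"],float).ravel()
def ray(n,uv):
    K,R,t=cal(n); d=R.T@np.linalg.inv(K)@np.array([uv[0],uv[1],1.]); return -R.T@t,d
def onplane(n,uv,z):
    o,d=ray(n,uv); return o+d*(z-o[2])/d[2]
def proj(n,P):
    K,R,t=cal(n); p=(K@(R@np.atleast_2d(P).T+t[:,None])).T; return p[:,:2]/p[:,2:]
def two(uvs,uvt):
    (o,d),(p,e)=ray("scene",uvs),ray("top",uvt)
    s=np.linalg.lstsq(np.c_[d,-e],p-o,rcond=None)[0]; a,b=o+d*s[0],p+e*s[1]
    return (a+b)/2,np.linalg.norm(a-b)
E
python3 - <<'E'
from h import *
t=cv2.imread("pics/top0.png"); s=cv2.imread("pics/scene0.png")
A=cv2.resize(t[190:245,340:410],None,fx=5.6,fy=5.6,interpolation=cv2.INTER_CUBIC)
B=cv2.resize(s[200:250,170:230],None,fx=5.6,fy=5.6,interpolation=cv2.INTER_CUBIC)
C=cv2.resize(t[150:255,145:265],None,fx=3.2,fy=2.7,interpolation=cv2.INTER_CUBIC)
D=cv2.resize(s[205:280,305:425],None,fx=3.2,fy=3.2,interpolation=cv2.INTER_CUBIC)
o=np.zeros((600,800,3),np.uint8)
for im,x,y in((A,0,0),(B,400,0),(C,0,310),(D,400,310)): h,w=im.shape[:2]; h=min(h,600-y);o[y:y+h,x:x+w]=im[:h,:800-x]
cv2.imwrite("pics/crop1.png",o)
# board mask
hsv=cv2.cvtColor(t,cv2.COLOR_BGR2HSV); print(hsv[240,220],hsv[200,165],hsv[260,220],t[240,220])
E
```

```text
[ 18 103  97] [ 19  67 190] [ 15 124 150] [58 81 97]
```

View pics/crop1.png

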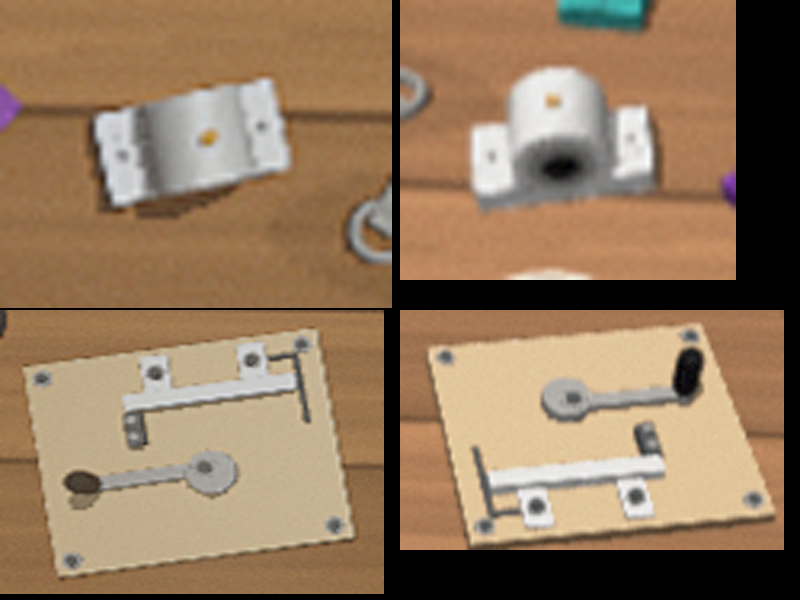

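The crop confirms it: the bare grey casting at top (374,215) is the aluminium block. The others are painted. Now measure the block, board corners, lever and fence.

```bash
cat > m.py <<'E'
from h import *
def quad(mask):
    c=max(cv2.findContours(mask,cv2.RETR_EXTERNAL,cv2.CHAIN_APPROX_NONE)[0],key=cv2.contourArea)
    h=cv2.convexHull(c); return cv2.contourArea(h),h
E
python3 - <<'E'
from m import *
J=np.array([[-90,-115],[130,-115],[130,145],[-90,145]],float)
for n in("top","scene"):
    im=cv2.imread(f"pics/{n}0.png"); hsv=cv2.cvtColor(im,cv2.COLOR_BGR2HSV)
    m=cv2.inRange(hsv,(12,30,150),(28,90,255))
    box=(150,155,110,100) if n=="top" else (305,200,125,85)
    k=np.zeros_like(m);x,y,w,h=box;k[y:y+h,x:x+w]=m[y:y+h,x:x+w]
    k=cv2.morphologyEx(k,cv2.MORPH_CLOSE,np.ones((3,3)));k=cv2.morphologyEx(k,cv2.MORPH_OPEN,np.ones((3,3)))
    a,hu=quad(k); q=hu
    for e in np.arange(1,20,.5):
        q=cv2.approxPolyDP(hu,e,True)
        if len(q)<=4:break
    W=np.array([onplane(n,p+0.0,15)[:2] for p in q[:,0]])
    L=np.linalg.norm(np.roll(W,-1,0)-W,axis=1)
    print(n,a,q[:,0].tolist(),W.round(1).tolist(),L.round(1))
    # fit rigid jig->world for the best cyclic order
    best=None
    for o in (W,W[::-1]):
        for s in range(4):
            P=np.roll(o,s,0); A=J-J.mean(0);B=P-P.mean(0)
            U,_,V=np.linalg.svd(A.T@B);R=(U@np.diag([1,np.linalg.det(U@V)])@V).T
            th=np.arctan2(R[1,0],R[0,0]);e=np.abs(B-A@R.T).max()
            if abs(th)<.8 and (best is None or e<best[0]): best=(e,np.degrees(th),P.mean(0)-R@J.mean(0))
    print(best)
t=cv2.imread("pics/top0.png")
f=lambda p:np.array(p)/5.6+[340,190]-.4
C=np.array([onplane("top",f(p),16)[:2] for p in((93,115),(115,207),(291,167),(272,79))])
print("block corners",C.round(1).tolist(),np.linalg.norm(np.roll(C,-1,0)-C,axis=1),C.mean(0), )
d=(C[0]+C[1]-C[2]-C[3]);print("long axis deg",np.degrees(np.arctan2(d[1],d[0])), "lower edge",np.degrees(np.arctan2(*(C[1]-C[2])[::-1])),"upper",np.degrees(np.arctan2(*(C[0]-C[3])[::-1])))
ft=lambda p:np.array([p[0]/3.2+145,(p[1]-310)/2.7+150])-.4
fs=lambda p:(np.array(p)-[400,310])/3.2+[305,205]-.4
print("pivot screw",two(fs((573,397)),ft((205,467))),"grip top",two(fs((691,352)),ft((82,482))), "gt top z78",onplane("top",ft((82,480)),78))
E
```

```text
top 7341.5 [[243, 157], [255, 233], [163, 247], [153, 171]] [[707.0, 66.1], [494.7, 27.1], [450.8, 280.8], [662.3, 317.3]] [215.9 257.5 214.7 255.2]
(np.float64(3.0156192235227195), np.float64(10.012846052086903), array([561.6150995 , 154.58525001]))
scene 5595.0 [[420, 268], [327, 277], [314, 217], [393, 210]] [[665.5, 316.4], [708.7, 67.8], [496.9, 31.9], [455.0, 266.5]] [252.3 214.9 238.3 216.4]
(np.float64(11.646278251329605), np.float64(10.616791663627561), array([564.62922425, 152.21467641]))
block corners [[563.8, -252.6], [518.4, -263.9], [540.0, -350.9], [583.5, -341.3]] [46.79310785 89.58806941 44.58694211 90.83463084] [ 551.44114161 -302.17848894]
long axis deg 103.23156418972202 lower edge 103.93745775562965 upper 102.53535837505771
pivot screw (array([561.11537679, 155.82570097,  31.2565204 ]), np.float64(1.9687402247555414)) grip top (array([541.44233242, 251.14626315,  73.67556365]), np.float64(6.403767744842403)) gt top z78 [543.13116321 246.6707428   78.        ]
```

```bash
cat >> h.py <<'E'
JO=np.array([561.5,155.0]); JT=np.radians(10.0)
RJ=np.array([[np.cos(JT),-np.sin(JT)],[np.sin(JT),np.cos(JT)]])
j2w=lambda p:JO+RJ@np.array(p,float)
w2j=lambda p:RJ.T@(np.array(p[:2])-JO)
def rel(p,yawdeg,p0,yaw0):
    "shift in tool axes (tool down) from pose p0,yaw0(rad) to p,yawdeg"
    d=np.array(p)-p0; c,s=np.cos(yaw0),np.sin(yaw0)
    return np.round([c*d[0]+s*d[1],s*d[0]-c*d[1],-d[2]],1),round(np.degrees(yaw0)-yawdeg,1)
E
python3 - <<'E'
from h import *
ft=lambda p:np.array([p[0]/3.2+145,(p[1]-310)/2.7+150])-.4
for nm,p,z in(("fence face L",(125,413),29),("fence face R",(297,388),29),("fence back L",(123,397),29),("lugL",(155,372),29),("lugR",(251,359),29),("lugL edges",(140,365),22),("",(171,378),22),("",(237,355),22),("",(268,365),22),("stop a",(145,413),29),("stop b",(147,445),29),("stop c",(126,447),29),("pivot",(211,472),28),("hex",(306,420),18),("hex corner",(299,355),18)):
    print(nm,w2j(onplane("top",ft(p),z)).round(1))
K,R,t=cal("top");print("cam",-R.T@t)
t=cv2.imread("pics/top0.png");g=cv2.cvtColor(t,cv2.COLOR_BGR2GRAY).astype(np.float32)
# intensity profiles along jig x across the fence face edge at z=29, and along jig y across stop face
for y in(-60,-40,-10,10,25):
    xs=np.arange(55,95,1.); uv=proj("top",[[*j2w((x,y)),29] for x in xs]).astype(np.float32)
    v=cv2.remap(g,uv[:,0].copy(),uv[:,1].copy(),cv2.INTER_LINEAR).ravel();d=np.gradient(v);i=np.argmax(d);print("fence y",y,xs[i],d[i].round(1), "back",xs[np.argmin(d)])
for x in(40,46,52,58):
    ys=np.arange(35,75,1.); uv=proj("top",[[*j2w((x,y)),29] for y in ys]).astype(np.float32)
    v=cv2.remap(g,uv[:,0].copy(),uv[:,1].copy(),cv2.INTER_LINEAR).ravel();d=np.gradient(v);print("stop x",x,ys[np.argmin(d)],ys[np.argmax(d)])
p0=np.array([270.6,-563.4,239.3]);y0=.4478
print(rel([551.4,-302.2,120],103.2,p0,y0), rel([551.4,-302.2,28],103.2,p0,y0))
E
```

```text
fence face L [65.2 60.7]
fence face R [ 67.9 -89.7]
fence back L [81.8 60.1]
lugL [103.1  29.2]
lugR [103.6 -54.8]
lugL edges [113.7  42.5]
 [96.2 17.7]
 [111.  -42.4]
 [ 96.5 -67.6]
stop a [62.6 43.6]
stop b [29.8 46.5]
stop c [30.5 64.6]
pivot [-5.9 -3.9]
hex [ 35.5 -91.6]
hex corner [103.4 -95.5]
cam [ 483.07598372  -56.59062213 1149.5023592 ]
fence y -60 69.0 24.0 back 64.0
fence y -40 70.0 22.2 back 61.0
fence y -10 69.0 24.1 back 63.0
fence y 10 69.0 24.1 back 63.0
fence y 25 69.0 22.5 back 63.0
stop x 40 45.0 65.0
stop x 46 44.0 64.0
stop x 52 46.0 63.0
stop x 58 45.0 54.0
(array([ 366.2, -113.9,  119.3]), np.float64(-77.5)) (array([ 366.2, -113.9,  211.3]), np.float64(-77.5))
```

Measured: block at (551,-302) with its long axis at 103.2°, jig origin at (561.5,155) turned 10°, fence face near x 69, and stop face near y 46. The sizes agree with those given. Now go above the block.

>>> carry_out:
  targets:
    - {"dp": [46, -14, 10], "yaw": -9.7}
    - {"dp": [92, -28, 20], "yaw": -19.4}
    - {"dp": [138, -42, 35], "yaw": -29.1}
    - {"dp": [184, -56, 50], "yaw": -38.8}
    - {"dp": [230, -71, 65], "yaw": -48.5}
    - {"dp": [276, -85, 85], "yaw": -58.2}
    - {"dp": [322, -100, 100], "yaw": -67.9}
    - {"dp": [366, -114, 119], "yaw": -77.5}
    - {"dp": [366, -114, 119], "yaw": -77.5}
    - {"dp": [366, -114, 119], "yaw": -77.5}
  fingers: 1
  grip_force: 40

```text
clock: 1.35
eef_pos: [550.8, -302.2, 120.1]
tcp_rot: [-3.141, -0.0, 1.799]
contact_force: [0.1, -0.4, 0.1]
opening: 1.002
grasp_force: 0.0
```

```bash
python3 - <<'E'
from h import *
s=r.sense(); print(s["clock"],s["eef_pos"],np.degrees(s["tcp_rot"]),s["contact_force"],s["opening"])
t=cv2.cvtColor(r.grab_frame("top"),cv2.COLOR_RGB2BGR);c=cv2.cvtColor(r.grab_frame("scene"),cv2.COLOR_RGB2BGR)
A=cv2.resize(t[150:270,310:440],None,fx=3,fy=3,interpolation=cv2.INTER_CUBIC);B=cv2.resize(c[140:260,140:270],None,fx=3,fy=3,interpolation=cv2.INTER_CUBIC)
cv2.imwrite("pics/above.png",np.hstack([A,B]))
E
```

```text
1.35 [ 550.75882201 -302.23548392  120.08726058] [-1.79955748e+02 -1.50044390e-02  1.03099438e+02] [ 0.12959598 -0.38433239  0.05898092] 1.0021810466350494
```

View pics/above.png

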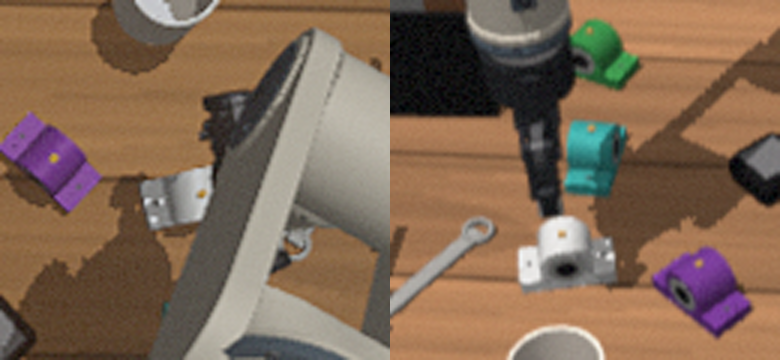

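The gripper is over the silver block (crop ~(180,195) in top, (565,255) in scene), jaws across its width. Descend and grip.

>>> carry_out:
  targets:
    - {"dp": [0, 0, 30]}
    - {"dp": [0, 0, 60]}
    - {"dp": [0, 0, 80]}
    - {"dp": [0, 0, 91]}
    - {"dp": [0, 0, 91]}

```text
schema error: expected keys dp, yaw
```

>>> carry_out:
  targets:
    - {"dp": [0, 0, 0]}
    - {"dp": [0, 0, 0]}
    - {"dp": [0, 0, 0]}
    - {"dp": [0, 0, 0]}
    - {"dp": [0, 0, 0]}
    - {"dp": [0, 0, 0]}
    - {"dp": [0, 0, 0]}
    - {"dp": [0, 0, 0]}
  fingers: -1
  grip_force: 50

```text
schema error: expected keys dp, yaw
```

>>> carry_out:
  targets:
    - {"dp": [0, 0, 30], "yaw": 0}
    - {"dp": [0, 0, 60], "yaw": 0}
    - {"dp": [0, 0, 80], "yaw": 0}
    - {"dp": [0, 0, 91], "yaw": 0}
    - {"dp": [0, 0, 91], "yaw": 0}

```text
clock: 2.08
eef_pos: [550.8, -302.4, 29.0]
tcp_rot: [-3.141, -0.0, 1.8]
contact_force: [-0.2, -0.8, 0.4]
opening: 1.0
grasp_force: 0.0
```

>>> carry_out:
  targets:
    - {"dp": [0, 0, 0], "yaw": 0}
    - {"dp": [0, 0, 0], "yaw": 0}
    - {"dp": [0, 0, 0], "yaw": 0}
    - {"dp": [0, 0, 0], "yaw": 0}
    - {"dp": [0, 0, 0], "yaw": 0}
    - {"dp": [0, 0, 0], "yaw": 0}
    - {"dp": [0, 0, 0], "yaw": 0}
    - {"dp": [0, 0, 0], "yaw": 0}
  fingers: -1
  grip_force: 50

```text
clock: 3.08
eef_pos: [551.7, -302.4, 30.3]
tcp_rot: [3.141, 0.001, 1.801]
contact_force: [-1.4, 0.3, 5.7]
opening: 0.518
grasp_force: 53.1
```

```bash
python3 - <<'E'
from h import *
p0=np.array([551.2,-302.3,29.3]);y0=np.radians(103.16)
for z in(129,49):print(j2w((43,-12)),rel([*j2w((43,-12)),z],100,p0,y0))
E
```

```text
[605.93051151 150.6491786 ] (array([428.6, 156.4, -99.7]), np.float64(3.2))
[605.93051151 150.6491786 ] (array([428.6, 156.4, -19.7]), np.float64(3.2))
```

>>> carry_out:
  targets:
    - {"dp": [0, 0, -10], "yaw": 0}
    - {"dp": [0, 0, -30], "yaw": 0}
    - {"dp": [0, 0, -60], "yaw": 0}
    - {"dp": [0, 0, -90], "yaw": 0}
    - {"dp": [0, 0, -100], "yaw": 0}
    - {"dp": [0, 0, -100], "yaw": 0}

```text
clock: 3.82
eef_pos: [551.4, -302.3, 130.1]
tcp_rot: [3.141, 0.001, 1.8]
contact_force: [-0.1, 0.4, -3.8]
opening: 0.518
grasp_force: 52.0
```

>>> carry_out:
  targets:
    - {"dp": [30, 11, 0], "yaw": 0}
    - {"dp": [75, 27, 0], "yaw": 1}
    - {"dp": [120, 44, 0], "yaw": 1}
    - {"dp": [170, 62, 0], "yaw": 2}
    - {"dp": [220, 80, 0], "yaw": 2}
    - {"dp": [270, 98, 0], "yaw": 3}
    - {"dp": [320, 117, 0], "yaw": 3}
    - {"dp": [365, 133, 0], "yaw": 3.2}
    - {"dp": [400, 146, 0], "yaw": 3.2}
    - {"dp": [420, 153, 0], "yaw": 3.2}
    - {"dp": [428.6, 156.4, 0], "yaw": 3.2}
    - {"dp": [428.6, 156.4, 0], "yaw": 3.2}

```text
clock: 5.32
eef_pos: [605.7, 150.3, 128.8]
tcp_rot: [-3.141, 0.0, 1.745]
contact_force: [-0.1, 0.2, -4.1]
opening: 0.521
grasp_force: 52.0
```

```bash
python3 - <<'E'
from h import *
s=r.sense(); print(s["clock"],s["eef_pos"],np.degrees(s["tcp_rot"]),s["contact_force"],s["opening"],w2j(s["eef_pos"]))
t=cv2.cvtColor(r.grab_frame("top"),cv2.COLOR_RGB2BGR);c=cv2.cvtColor(r.grab_frame("scene"),cv2.COLOR_RGB2BGR)
A=cv2.resize(t[140:270,140:270],None,fx=3,fy=3,interpolation=cv2.INTER_CUBIC);B=cv2.resize(c[160:290,300:430],None,fx=3,fy=3,interpolation=cv2.INTER_CUBIC)
cv2.imwrite("pics/jig1.png",np.hstack([A,B]));cv2.imwrite("pics/jt.png",t);cv2.imwrite("pics/js.png",c)
E
```

```text
5.325 [605.67609555 150.33913318 128.82820783] [-1.79952650e+02  1.80825821e-02  9.99666957e+01] [-0.07415031  0.20558139 -4.07309339] 0.5210119981896163 [ 42.69561037 -12.26115627]
```

View pics/jig1.png

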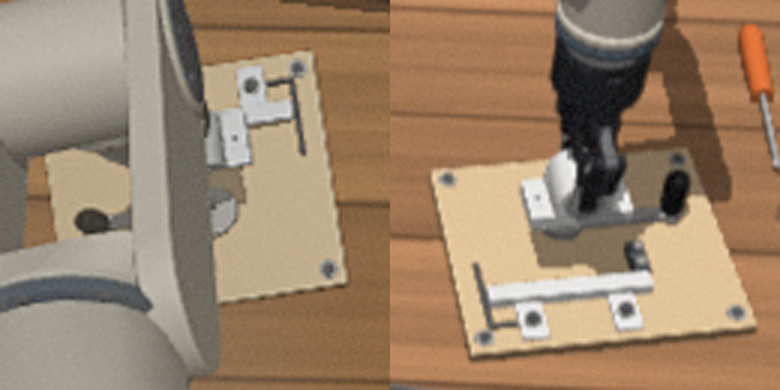

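```bash
python3 - <<'E'
from h import *
for p in((243,110),(251,162)): print("flange end corner top",w2j(onplane("top",np.array(p)/3+140-.33,115.5)).round(1))
E
```

```text
flange end corner top [ 65.9 -56.4]
flange end corner top [ 20.9 -56.8]
```

The held block measures x 20.9–65.9, end at y -56.6, so it fits between cam (18) and fence (69). Lower it.

>>> carry_out:
  targets:
    - {"dp": [0, 0, 20], "yaw": 0}
    - {"dp": [0, 0, 45], "yaw": 0}
    - {"dp": [0, 0, 65], "yaw": 0}
    - {"dp": [0, 0, 75], "yaw": 0}
    - {"dp": [0, 0, 80], "yaw": 0}
    - {"dp": [0, 0, 80], "yaw": 0}

```text
clock: 6.18
eef_pos: [606.1, 150.8, 49.3]
tcp_rot: [3.141, -0.0, 1.745]
contact_force: [-0.3, -0.1, -3.0]
opening: 0.517
grasp_force: 51.9
```

>>> carry_out:
  targets:
    - {"dp": [0, 0, 1.5], "yaw": 0}
    - {"dp": [0, 0, 3], "yaw": 0}
    - {"dp": [0, 0, 4], "yaw": 0}
    - {"dp": [0, 0, 4], "yaw": 0}

```text
clock: 6.68
eef_pos: [606.0, 150.8, 45.3]
tcp_rot: [3.141, 0.0, 1.745]
contact_force: [-0.3, -0.9, -3.0]
opening: 0.518
grasp_force: 51.9
```

>>> carry_out:
  targets:
    - {"dp": [0, 0, 0.5], "yaw": 0}
    - {"dp": [0, 0, 1], "yaw": 0}
    - {"dp": [0, 0, 1], "yaw": 0}

```text
clock: 7.05
eef_pos: [605.9, 150.8, 45.3]
tcp_rot: [3.141, -0.0, 1.745]
contact_force: [-3.5, -0.7, 7.9]
opening: 0.518
grasp_force: 53.4
```

The block sits on the board. Slide it along jig +y (tool x) to the stop.

>>> carry_out:
  targets:
    - {"dp": [2, 0, -0.4], "yaw": 0}
    - {"dp": [5, 0, -0.4], "yaw": 0}
    - {"dp": [8, 0, -0.4], "yaw": 0}
    - {"dp": [10, 0, -0.4], "yaw": 0}
    - {"dp": [10, 0, -0.4], "yaw": 0}

```text
clock: 7.68
eef_pos: [605.0, 160.8, 45.3]
tcp_rot: [3.14, 0.0, 1.745]
contact_force: [0.7, -2.9, 5.6]
opening: 0.516
grasp_force: 53.0
```

>>> carry_out:
  targets:
    - {"dp": [0.5, 0, 0], "yaw": 0}
    - {"dp": [1, 0, 0], "yaw": 0}
    - {"dp": [1.5, 0, 0], "yaw": 0}
    - {"dp": [2, 0, 0], "yaw": 0}
    - {"dp": [2, 0, 0], "yaw": 0}

```text
clock: 8.3
eef_pos: [604.7, 162.5, 45.3]
tcp_rot: [3.14, 0.0, 1.745]
contact_force: [1.6, -4.0, 5.9]
opening: 0.518
grasp_force: 53.0
```

>>> carry_out:
  targets:
    - {"dp": [0.5, 0, 0], "yaw": 0}
    - {"dp": [1, 0, 0], "yaw": 0}
    - {"dp": [1, 0, 0], "yaw": 0}

```text
clock: 8.68
eef_pos: [604.5, 163.5, 45.3]
tcp_rot: [3.14, 0.0, 1.745]
contact_force: [2.0, -4.8, 5.5]
opening: 0.519
grasp_force: 53.0
```

>>> carry_out:
  targets:
    - {"dp": [0.5, 0, 0], "yaw": 0}
    - {"dp": [0.8, 0, 0], "yaw": 0}
    - {"dp": [0.8, 0, 0], "yaw": 0}

```text
clock: 9.05
eef_pos: [604.4, 164.2, 45.3]
tcp_rot: [3.14, 0.001, 1.745]
contact_force: [0.6, -4.8, 5.9]
opening: 0.518
grasp_force: 53.0
```

>>> carry_out:
  targets:
    - {"dp": [0.5, 0, 0], "yaw": 0}
    - {"dp": [1, 0, 0], "yaw": 0}
    - {"dp": [1, 0, 0], "yaw": 0}

```text
clock: 9.43
eef_pos: [604.4, 164.3, 45.3]
tcp_rot: [3.14, 0.002, 1.745]
contact_force: [2.6, -10.9, 6.5]
opening: 0.521
grasp_force: 53.1
```

>>> carry_out:
  targets:
    - {"dp": [0.5, 0, 0], "yaw": 0}
    - {"dp": [0.8, 0, 0], "yaw": 0}
    - {"dp": [0.8, 0, 0], "yaw": 0}

```text
clock: 9.8
eef_pos: [604.4, 164.4, 45.4]
tcp_rot: [3.14, 0.003, 1.745]
contact_force: [2.9, -14.9, 6.3]
opening: 0.521
grasp_force: 53.2
```

Firm contact with the stop: position stalled and force rose to 15 N. Relax the push, open partly, and lift.

>>> carry_out:
  targets:
    - {"dp": [-0.6, 0, -0.3], "yaw": 0}
    - {"dp": [-1.2, 0, -0.6], "yaw": 0}
    - {"dp": [-1.2, 0, -0.6], "yaw": 0}

```text
clock: 10.18
eef_pos: [604.4, 164.3, 45.4]
tcp_rot: [3.14, 0.001, 1.745]
contact_force: [4.3, -7.9, 0.8]
opening: 0.519
grasp_force: 52.2
```

>>> carry_out:
  targets:
    - {"dp": [0, 0, 0], "yaw": 0}
    - {"dp": [0, 0, 0], "yaw": 0}
    - {"dp": [0, 0, 0], "yaw": 0}
    - {"dp": [0, 0, 0], "yaw": 0}
  fingers: 0.45

```text
clock: 10.68
eef_pos: [603.3, 165.2, 45.3]
tcp_rot: [-3.142, -0.0, 1.745]
contact_force: [-0.1, -0.4, 0.8]
opening: 0.724
grasp_force: 0.0
```

>>> carry_out:
  targets:
    - {"dp": [0, 0, -15], "yaw": 0}
    - {"dp": [0, 0, -40], "yaw": 0}
    - {"dp": [0, 0, -75], "yaw": 0}
    - {"dp": [0, 0, -100], "yaw": 0}
    - {"dp": [0, 0, -100], "yaw": 0}

```text
clock: 11.3
eef_pos: [605.0, 165.5, 148.4]
tcp_rot: [3.137, -0.0, 1.745]
contact_force: [-0.2, -0.4, -0.8]
opening: 0.723
grasp_force: 0.0
```

```bash
python3 - <<'E'
from h import *
for n,b in(("top",(155,200,35,30)),("scene",(380,205,30,35))):
    im=cv2.imread(f"pics/{n}0.png"); x,y,w,h=b
    v=im.max(2); m=np.zeros_like(v); m[y:y+h,x:x+w]=(v[y:y+h,x:x+w]<80)
    k,l,st,ce=cv2.connectedComponentsWithStats(m)
    i=1+np.argmax(st[1:,4]); print(n,st[i],ce[i])
    P=onplane(n,ce[i],53)[:2]; d=P-JO; print(P,np.linalg.norm(d),np.degrees(np.arctan2(d[1],d[0])))
    if n=="top": a=ce[i]
    else: print(two(ce[i],a))
E
```

```text
top [166 210  10   8  64] [170.5625   213.765625]
[541.31124451 252.7122575 ] 99.77610492069682 101.67386357932942
scene [391 217   8  15  97] [394.48453608 224.25773196]
[546.37588657 254.56492779] 100.70706853808343 98.63731530731476
(array([541.60613338, 255.16117739,  47.49607987]), np.float64(1.725514398913061))
```

>>> carry_out:
  targets:
    - {"dp": [20, -9, 0], "yaw": 0}
    - {"dp": [45, -21, 0], "yaw": 0}
    - {"dp": [70, -33, 0], "yaw": 0}
    - {"dp": [90, -42, 0], "yaw": 0}
    - {"dp": [97, -45, 0], "yaw": 0}
    - {"dp": [97, -45, 0], "yaw": 0}
    - {"dp": [97, -45, 0], "yaw": 0}

```text
clock: 12.18
eef_pos: [542.7, 252.3, 145.2]
tcp_rot: [3.141, 0.0, 1.744]
contact_force: [0.3, 0.3, 0.5]
opening: 0.725
grasp_force: 0.0
```

```bash
python3 - <<'E'
from h import *
s=r.sense(); p=s["eef_pos"]; print(s["clock"],p,np.degrees(s["tcp_rot"]),w2j(p),s["contact_force"])
t=cv2.cvtColor(r.grab_frame("top"),cv2.COLOR_RGB2BGR);c=cv2.cvtColor(r.grab_frame("scene"),cv2.COLOR_RGB2BGR)
A=cv2.resize(t[140:270,140:270],None,fx=3,fy=3,interpolation=cv2.INTER_CUBIC);B=cv2.resize(c[160:290,300:430],None,fx=3,fy=3,interpolation=cv2.INTER_CUBIC)
cv2.imwrite("pics/jig2.png",np.hstack([A,B]));cv2.imwrite("pics/jt.png",t);cv2.imwrite("pics/js.png",c)
E
```

```text
12.175 [542.6929544  252.30161694 145.23337623] [1.79993491e+02 1.11635805e-02 9.99363918e+01] [-1.62507585 99.08919594] [0.25559985 0.2825215  0.46506364]
```

View pics/jig2.png

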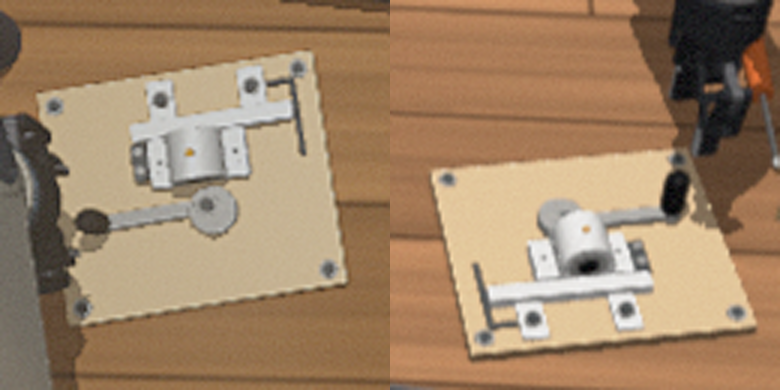

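The block lies flat, parallel, against the stop (crop top ~(197,155)). The lever grip is at crop (92,220) with the jaws straddling it. Descend round the grip.

>>> carry_out:
  targets:
    - {"dp": [0, 0, 25], "yaw": 0}
    - {"dp": [0, 0, 55], "yaw": 0}
    - {"dp": [0, 0, 80], "yaw": 0}
    - {"dp": [1, 0, 96], "yaw": 0}
    - {"dp": [1, 0, 99], "yaw": 0}
    - {"dp": [1, 0, 99], "yaw": 0}

```text
clock: 13.02
eef_pos: [542.6, 253.8, 46.8]
tcp_rot: [3.141, -0.0, 1.744]
contact_force: [0.4, -1.0, -0.2]
opening: 0.723
grasp_force: 0.0
```

>>> carry_out:
  targets:
    - {"dp": [0, 0, 0], "yaw": 0}
    - {"dp": [0, 0, 0], "yaw": 0}
    - {"dp": [0, 0, 0], "yaw": 0}
    - {"dp": [0, 0, 0], "yaw": 0}
  fingers: -0.2
  grip_force: 20

```text
clock: 13.52
eef_pos: [542.2, 253.8, 46.5]
tcp_rot: [3.141, -0.0, 1.745]
contact_force: [-0.4, 0.9, 0.1]
opening: 0.398
grasp_force: 0.0
```

>>> carry_out:
  targets:
    - {"dp": [-0.2, -7, 0], "yaw": -4}
    - {"dp": [-1, -13.9, 0], "yaw": -8}
    - {"dp": [-2.2, -20.8, 0], "yaw": -12}
    - {"dp": [-3.9, -27.6, 0], "yaw": -16}
    - {"dp": [-6, -34.2, 0], "yaw": -20}
    - {"dp": [-8.6, -40.7, 0], "yaw": -24}
    - {"dp": [-11.7, -46.9, 0], "yaw": -28}
    - {"dp": [-15.2, -53, 0], "yaw": -32}
    - {"dp": [-19.1, -58.8, 0], "yaw": -36}
    - {"dp": [-23.4, -64.3, 0], "yaw": -40}
    - {"dp": [-23.4, -64.3, 0], "yaw": -40}

```text
clock: 14.9
eef_pos: [483.1, 219.6, 46.5]
tcp_rot: [3.141, 0.0, 2.442]
contact_force: [1.4, 0.3, -0.6]
opening: 0.4
grasp_force: 0.3
```

```bash
cat > f.py <<'E'
from h import *
s=r.sense(); p=s["eef_pos"]; d=p[:2]-JO; y=s["tcp_rot"][2]; F=s["contact_force"]
print(round(s["clock"],2),"jig",w2j(p).round(1),"z",p[2].round(1),"R",np.linalg.norm(d).round(1),"ang",(np.degrees(np.arctan2(d[1],d[0]))-100).round(1),"yaw-100",(np.degrees(y)-100).round(1),"Fx,Fy tool",(F[0]*np.cos(y)+F[1]*np.sin(y)).round(1),(F[0]*np.sin(y)-F[1]*np.cos(y)).round(1),F[2].round(1))
E
python3 f.py
```

```text
14.9 jig [-66.   77.2] z 46.5 R 101.6 ang 40.5 yaw-100 39.9 Fx,Fy tool -0.9 1.1 -0.6
```

>>> carry_out:
  targets:
    - {"dp": [-0.1, -5.2, 0], "yaw": -3}
    - {"dp": [-0.5, -10.5, 0], "yaw": -6}
    - {"dp": [-1.2, -15.6, 0], "yaw": -9}
    - {"dp": [-2.2, -20.8, 0], "yaw": -12}
    - {"dp": [-3.4, -25.9, 0], "yaw": -15}
    - {"dp": [-3.4, -25.9, 0], "yaw": -15}

```text
clock: 15.65
eef_pos: [469.3, 197.7, 46.5]
tcp_rot: [3.141, 0.0, 2.703]
contact_force: [2.2, 0.0, -0.3]
opening: 0.399
grasp_force: 0.7
```

```bash
python3 f.py
```

```text
15.65 jig [-83.4  58.1] z 46.5 R 101.7 ang 55.1 yaw-100 54.8 Fx,Fy tool -2.0 0.9 -0.3
```

>>> carry_out:
  targets:
    - {"dp": [-0.1, -3.5, 0], "yaw": -2}
    - {"dp": [-0.3, -7, 0], "yaw": -4}
    - {"dp": [-0.5, -10.5, 0], "yaw": -6}
    - {"dp": [-0.5, -10.5, 0], "yaw": -6}

```text
clock: 16.15
eef_pos: [465.4, 188.2, 46.5]
tcp_rot: [3.141, 0.001, 2.807]
contact_force: [3.7, 1.5, 0.3]
opening: 0.404
grasp_force: 1.5
```

>>> carry_out:
  targets:
    - {"dp": [0, -1.7, 0], "yaw": -1}
    - {"dp": [-0.1, -3.5, 0], "yaw": -2}
    - {"dp": [-0.1, -5.2, 0], "yaw": -3}

```text
clock: 16.52
eef_pos: [463.8, 183.1, 46.5]
tcp_rot: [3.141, 0.001, 2.862]
contact_force: [3.5, 3.0, 0.8]
opening: 0.396
grasp_force: 2.1
```

```bash
python3 f.py
```

```text
16.52 jig [-91.3  44.6] z 46.5 R 101.6 ang 64.0 yaw-100 64.0 Fx,Fy tool -2.5 3.8 0.8
```

>>> carry_out:
  targets:
    - {"dp": [0, -1.7, 0], "yaw": -1}
    - {"dp": [-0.1, -3.5, 0], "yaw": -2}
    - {"dp": [-0.1, -5.2, 0], "yaw": -3}

```text
clock: 16.9
eef_pos: [462.6, 178.2, 46.5]
tcp_rot: [3.14, 0.001, 2.914]
contact_force: [4.4, 5.2, -1.8]
opening: 0.397
grasp_force: 3.2
```

```bash
python3 f.py
```

```text
16.9 jig [-93.3  40. ] z 46.5 R 101.6 ang 66.8 yaw-100 67.0 Fx,Fy tool -3.1 6.0 -1.8
```

>>> carry_out:
  targets:
    - {"dp": [0, -1.7, 0], "yaw": -1}
    - {"dp": [-0.1, -3.5, 0], "yaw": -2}
    - {"dp": [-0.1, -3.5, 0], "yaw": -2}

```text
clock: 17.27
eef_pos: [462.0, 175.1, 46.5]
tcp_rot: [3.14, 0.001, 2.949]
contact_force: [3.5, 8.2, -0.0]
opening: 0.402
grasp_force: 4.0
```

```bash
python3 f.py
```

```text
17.27 jig [-94.5  37.1] z 46.5 R 101.5 ang 68.6 yaw-100 68.9 Fx,Fy tool -1.8 8.7 -0.0
```

>>> carry_out:
  targets:
    - {"dp": [0, -1.5, 0], "yaw": -1}
    - {"dp": [0, -3, 0], "yaw": -1.7}
    - {"dp": [0, -3, 0], "yaw": -1.7}

```text
clock: 17.65
eef_pos: [461.6, 172.7, 46.5]
tcp_rot: [3.139, 0.002, 2.978]
contact_force: [4.1, 11.7, -3.9]
opening: 0.404
grasp_force: 5.9
```

```bash
python3 f.py
```

```text
17.65 jig [-95.3  34.8] z 46.5 R 101.4 ang 70.0 yaw-100 70.6 Fx,Fy tool -2.2 12.2 -3.9
```

>>> carry_out:
  targets:
    - {"dp": [0, -0.7, 0], "yaw": -0.4}
    - {"dp": [0, -1.4, 0], "yaw": -0.8}
    - {"dp": [0, -1.4, 0], "yaw": -0.8}
    - {"dp": [0, -1.4, 0], "yaw": -0.8}

```text
clock: 18.15
eef_pos: [461.5, 171.6, 46.5]
tcp_rot: [3.139, 0.002, 2.992]
contact_force: [3.9, 13.3, -4.0]
opening: 0.397
grasp_force: 6.7
```

```bash
python3 f.py
```

```text
18.15 jig [-95.6  33.7] z 46.5 R 101.4 ang 70.6 yaw-100 71.4 Fx,Fy tool -1.8 13.7 -4.0
```

>>> carry_out:
  targets:
    - {"dp": [0, -0.5, 0], "yaw": -0.2}
    - {"dp": [0, -1, 0], "yaw": -0.4}
    - {"dp": [0, -1, 0], "yaw": -0.4}
    - {"dp": [0, -1, 0], "yaw": -0.4}

```text
clock: 18.65
eef_pos: [461.4, 170.9, 46.5]
tcp_rot: [3.138, 0.002, 2.999]
contact_force: [4.0, 15.8, -4.8]
opening: 0.399
grasp_force: 8.1
```

```bash
python3 f.py
```

```text
18.65 jig [-95.8  33.1] z 46.5 R 101.3 ang 71.0 yaw-100 71.8 Fx,Fy tool -1.7 16.2 -4.8
```

The cam bit at about 68° and the push is a firm 16 N. Back off to centre in the cage, open a little, and lift clear.

>>> carry_out:
  targets:
    - {"dp": [0, 2, 0], "yaw": 0}
    - {"dp": [0, 5, 0], "yaw": 0}
    - {"dp": [0, 7.5, 0], "yaw": 0}
    - {"dp": [0, 7.5, 0], "yaw": 0}

```text
clock: 19.15
eef_pos: [460.9, 176.4, 46.1]
tcp_rot: [-3.141, -0.001, 3.0]
contact_force: [0.3, -0.0, 0.1]
opening: 0.401
grasp_force: 0.0
```

>>> carry_out:
  targets:
    - {"dp": [0, 0, 0], "yaw": 0}
    - {"dp": [0, 0, 0], "yaw": 0}
    - {"dp": [0, 0, -20], "yaw": 0}
    - {"dp": [0, 0, -50], "yaw": 0}
    - {"dp": [0, 0, -90], "yaw": 0}
    - {"dp": [-20, -40, -110], "yaw": 0}
    - {"dp": [-50, -95, -110], "yaw": 0}
    - {"dp": [-80, -150, -110], "yaw": 0}
    - {"dp": [-90, -180, -110], "yaw": 0}
    - {"dp": [-90, -180, -110], "yaw": 0}
  fingers: 0.3

```text
clock: 20.4
eef_pos: [525.1, -16.4, 156.2]
tcp_rot: [-3.141, 0.0, 2.996]
contact_force: [0.1, 0.5, 0.6]
opening: 0.653
grasp_force: 0.0
```

```bash
python3 f.py; python3 - <<'E'
from h import *
t=cv2.cvtColor(r.grab_frame("top"),cv2.COLOR_RGB2BGR);c=cv2.cvtColor(r.grab_frame("scene"),cv2.COLOR_RGB2BGR)
A=cv2.resize(t[140:270,140:270],None,fx=3,fy=3,interpolation=cv2.INTER_CUBIC);B=cv2.resize(c[160:290,300:430],None,fx=3,fy=3,interpolation=cv2.INTER_CUBIC)
cv2.imwrite("pics/jig3.png",np.hstack([A,B]))
E
```

```text
20.4 jig [ -65.7 -162.5] z 156.2 R 175.2 ang -202.0 yaw-100 71.7 Fx,Fy tool 0.0 0.5 0.6
```

View pics/jig3.png

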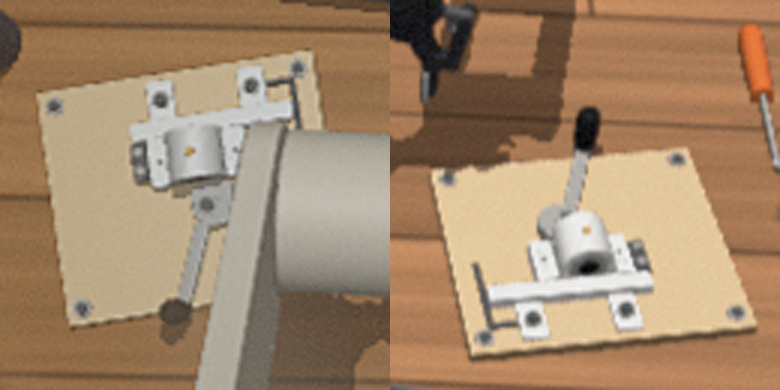

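The lever has swung to about 70° and stays there. The block looks seated between cam and fence. One enlarged check of the seats at the stop and fence.

```bash
python3 - <<'E'
from h import *
t=np.mean([r.grab_frame("top").astype(float) for _ in range(4)],0).astype(np.uint8)[...,::-1].copy()
c=np.mean([r.grab_frame("scene").astype(float) for _ in range(4)],0).astype(np.uint8)[...,::-1].copy()
A=cv2.resize(t[172:222,180:230],None,fx=7.8,fy=7.8,interpolation=cv2.INTER_CUBIC);B=cv2.resize(c[225:275,340:390],None,fx=7.8,fy=7.8,interpolation=cv2.INTER_CUBIC)
A0=cv2.imread("pics/jt.png")
A0=cv2.resize(A0[172:222,180:230],None,fx=4,fy=4,interpolation=cv2.INTER_CUBIC)
o=np.zeros((600,800,3),np.uint8);o[:390,:390]=A;o[:390,400:790]=B;o[395:595,:200]=A0
cv2.imwrite("pics/seat.png",o)
f=w=lambda y:cv2.remap(cv2.cvtColor(im,cv2.COLOR_BGR2GRAY),*[a.astype(np.float32) for a in proj("top",[[*j2w((x,y)),30] for x in range(14,76,2)]).T[:,:,None]],cv2.INTER_LINEAR).ravel()
for im in(cv2.imread("pics/jt.png"),t):
    for y in(32,-32):print(y,f(y).tolist())
g=lambda x:cv2.remap(cv2.cvtColor(im,cv2.COLOR_BGR2GRAY),*[a.astype(np.float32) for a in proj("top",[[*j2w((x,y)),30] for y in range(30,70,2)]).T[:,:,None]],cv2.INTER_LINEAR).ravel()
for im in(cv2.imread("pics/jt.png"),t): print("stop",g(42).tolist(),g(52).tolist())
E
```

```text
32 [163, 147, 112, 131, 161, 190, 174, 175, 180, 188, 191, 191, 185, 169, 168, 174, 183, 185, 185, 186, 190, 194, 197, 194, 177, 167, 162, 146, 181, 205, 202]
-32 [180, 173, 127, 111, 144, 193, 210, 207, 204, 202, 200, 200, 205, 199, 174, 119, 143, 177, 210, 206, 204, 204, 204, 205, 206, 201, 194, 193, 201, 205, 204]
32 [165, 165, 153, 117, 108, 128, 167, 175, 179, 185, 183, 169, 156, 161, 165, 172, 181, 181, 181, 181, 185, 191, 194, 189, 168, 161, 166, 170, 181, 193, 201]
-32 [173, 173, 173, 174, 175, 174, 173, 172, 169, 164, 161, 160, 157, 152, 144, 134, 136, 154, 190, 199, 202, 202, 199, 200, 202, 202, 192, 181, 176, 198, 201]
stop [139, 168, 190, 187, 175, 190, 203, 206, 198, 148, 115, 112, 143, 156, 154, 138, 139, 161, 184, 180] [155, 186, 209, 204, 204, 204, 205, 207, 194, 158, 95, 98, 103, 106, 102, 99, 109, 140, 170, 181]
stop [138, 165, 184, 184, 176, 193, 202, 202, 193, 145, 113, 109, 139, 151, 149, 136, 135, 156, 179, 175] [150, 181, 205, 201, 201, 201, 202, 203, 190, 155, 91, 93, 98, 103, 102, 99, 107, 137, 166, 177]
```

View pics/seat.png

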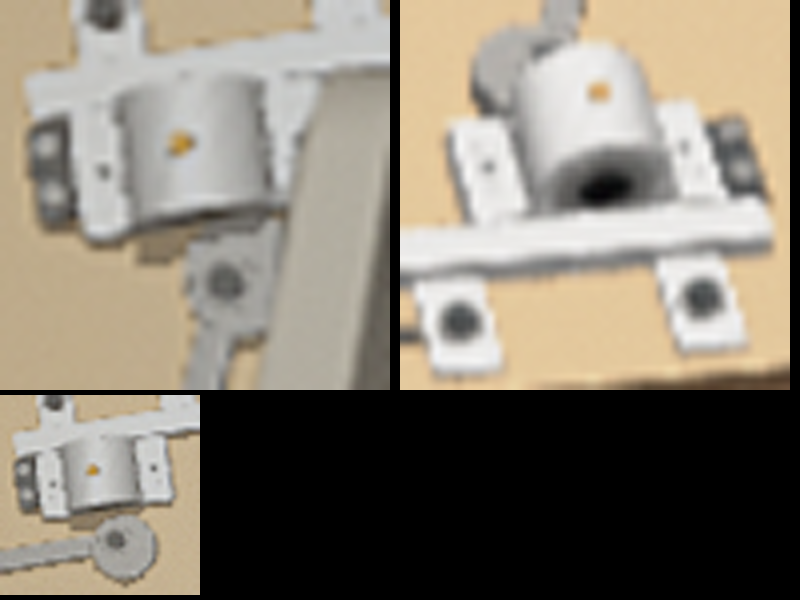

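The block moved about 4 mm onto the fence when clamped: the dark gap is gone at both flange ends. It stays flush on the stop, at crop (75,180), and the cam bears on it at crop (230,230). The arm touches nothing, so I'm handing it in.

```bash
python3 -c "
from rig import r
print(r.sign_off())"
```

```text
the job is handed in; nothing more can be done
None
```

The aluminium block lies flat in the jig against the end stop and fence. The cam is clamped at about 70° with a push of about 16 N, and the job was handed in at about 21 s with the arm touching nothing.

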